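Transfer a tile stack into the drying rack

TASK

Three stiff clay tiles have been brought into the small timber drying rack on their T-handled carrying peel. Swing the rack's raised gate board fully down across the open end, and with the gate holding the tiles back draw the peel out beneath it until it lies on the table, wholly clear of the rack, and the tiles have come down flat on the bed, still neatly stacked. Then lay the single loose tile squarely on top of the stack, its long sides with theirs, and set the beech block flat on the middle of it as a weight, putting both down gently rather than dropping them, and leaving the tape roll, the timer and the water bowl where they are.

Things in the scene. Friction and masses are not known exactly. Their poses are not given: they have to be found in the camera images.
- rack: Fixed drying rack 168 (x) x 96 (y) mm: plaster bed, top 14 mm up, between timber rails 40 mm high, 68 mm apart. Origin on the table under the middle; x runs from the open end to the back board (48 mm high, inner face x = +67). Open end, x = -63 to -87: cheeks 62 mm high at y = +-41; the gate pivots in the -y pair, drops into the +y pair.
- gate (a joint): Gate hinge, rad: 0 = fully down across the open end, 1.57 = upright; starts at 1.7 to 1.95 leaning outward, stops at 2.0. Hinge line along the rack's x at its x = -75, y = -41, z = 49 mm. Wooden board 10 mm thick; when down it spans 26 to 52 mm over the table, so the peel passes beneath. Stiff near upright; pushed well past it, it falls shut softly.
- gate_tip (a point): Point at the rounded free end of the gate board, on its middle line, 100 mm out from the hinge (the board goes on 7 mm further; it is 26 mm wide, 10 mm thick). With the gate up it is about 140 mm above the table.
- peel_grip (a point): Centre of the peel's T grip, a wooden dowel 18 mm thick, 110 mm long (its y); x runs along the flat stem (24 wide, 7 thick, on the dowel's mid-height) to the 44 mm wide blade. At the start 17.5 mm up, 165 mm from the rack's origin, with 65 mm of free stem between dowel and rack. Drags at a few N under the tiles; clear after 145 mm of travel, then drops 10 mm to the table.
- peel_tip (a point): Middle of the far end of the peel's blade, 220 mm from the T grip's axis along the peel's x, half-way up its 7 mm thickness; at the start under the tiles near the closed end of the rack.
- tile_low_c (a point): stiff, leather-hard brown clay tile, 120 (x) x 60 (y) x 12 (z) mm, 0.14 kg; the lowest of the stack of three in the rack; its centre, 6 mm above its underside. It starts on the peel, long side along the rack, and shall end on the bed.
- tile_mid_c (a point): stiff, leather-hard brown clay tile, 120 (x) x 60 (y) x 12 (z) mm, 0.14 kg; the second of the stack; its centre.
- tile_top_c (a point): stiff, leather-hard brown clay tile, 120 (x) x 60 (y) x 12 (z) mm, 0.14 kg; the third of the stack; its centre. When the peel is out the top of this tile is 50 mm over the table.
- tile_spare_c (a point): stiff, leather-hard brown clay tile, 120 (x) x 60 (y) x 12 (z) mm, 0.14 kg; the single loose one lying flat on the table, to the left or the right of the rack; its centre, x along its long side. Once laid on the stack its top is 62 mm over the table.
- weight_c (a point): Plain beech block, 46 (x) x 80 (y) x 22 (z) mm, 0.12 kg, lying flat on the table on the other side; its centre, y along its long side.
- tape: Roll of masking tape, 102 mm across, 24 mm high, lying flat; a bystander. Origin under its centre.
- timer: Round wind-up kitchen timer, 67 mm across, 44 mm high; a bystander. Origin under its centre.
- bowl: Low plastic water bowl, 130 mm across, 57 mm high; a bystander. Origin under its centre.
Not all that is in view belongs to the job. What is shaped like the part that bears tile_spare_c but turquoise is not meant.

How it is judged (in metres and radians):
On the way, in this order (a step that is already met when the one before it is completed fails the run):
1. the gate board is fully down across the open end (value of joint gate below 0.06 rad), for 0.2 s.
2. the peel is out through the open end, clear of the rack, with the gate down, and the three tiles lie flat on the bed, one on the other (x of peel_tip in the frame of rack below -0.085 m and value of joint gate below 0.06 rad and z of tile_low_c in the frame of rack between 0.016 and 0.023 m and angle between each of tile_low_c, tile_mid_c, tile_top_c's own z axis and vertical below 0.06 rad and z of tile_mid_c in the frame of rack between 0.028 and 0.035 m and z of tile_top_c in the frame of rack between 0.04 and 0.047 m and horizontal distance between tile_low_c and tile_top_c below 0.012 m and angle between the x axis of tile_top_c and the x axis of rack, either way round below 0.15 rad and x of tile_low_c in the frame of rack between -0.016 and 0.016 m), for 0.2 s.
3. the loose tile lies squarely on the stack (z of tile_low_c in the frame of rack between 0.016 and 0.023 m and angle between each of tile_low_c, tile_mid_c, tile_top_c, tile_spare_c's own z axis and vertical below 0.06 rad and z of tile_mid_c in the frame of rack between 0.028 and 0.035 m and z of tile_top_c in the frame of rack between 0.04 and 0.047 m and horizontal distance between each of tile_low_c, tile_spare_c and tile_top_c below 0.012 m and angle between the x axis of tile_top_c and the x axis of rack, either way round below 0.15 rad and x of tile_low_c in the frame of rack between -0.016 and 0.016 m and z of tile_spare_c in the frame of rack between 0.052 and 0.059 m and angle between the x axis of tile_spare_c and the x axis of tile_top_c, either way round below 0.15 rad), for 0.2 s.
At the end, for the whole second after the job is handed in: Gate down; peel lying level on the table, blade end clear of the rack; three tiles flat on the bed, stacked within 12 mm; loose tile flat on top within 12 mm and 0.15 rad; block flat on that within 20 mm of its middle (all of step 3 and value of joint gate below 0.06 rad and x of peel_tip in the frame of rack below -0.085 m and angle between peel_grip's own z axis and vertical below 0.15 rad and height (world z) of peel_tip below 0.02 m and z of weight_c in the frame of rack between 0.069 and 0.076 m and angle between weight_c's own z axis and vertical below 0.08 rad and horizontal distance between weight_c and tile_spare_c below 0.02 m); the robot touches nothing.
It fails at once if a tile of the stack or the loose tile tips by more than 0.4 rad (angle between any of tile_low_c, tile_mid_c, tile_top_c, tile_spare_c's own z axis and vertical above 0.4 rad).
It fails at once if the loose tile or the block is let fall from more than about 25 mm above its place on the stack ((height (world z) of tile_spare_c above 0.082 m and contact force between the fingers and tile_spare below 0.02 N) or (height (world z) of weight_c above 0.099 m and contact force between the fingers and weight below 0.02 N)).
It fails at once if the tape roll, the timer or the bowl is moved by more than 30 mm (distance of any of tape, timer, bowl from where it was at the start of the episode above 0.03 m).
It also fails if it takes over 72 s, if anything falls off the work surface, if the arm or the gripper's body presses on something with over 40 N, if the wrist force passes 120 N, or if a joint passes its speed limit or range.

ROBOT

A 6-joint arm with a two-finger parallel gripper is mounted at the origin on the work surface; the furniture and walls round the work are solid. World frame = base frame: x ahead of the robot, y to its left, z up, the work surface at z = 0. Lengths are in m, angles in degrees, forces in N, time in s.
With the tool pointing down it reaches from about 0.3 to 0.75 m from the base axis. Payload 8.5 kg.
Tool frame: the origin (TCP) lies midway between the tips of the shut fingers; the grasp point (between the pads) lies 19 mm behind it (env.tcp_to_grasp is the z of the grasp point in the tool frame, in m); z points along the fingers, y is the line along which they close (so a half turn about z gives the same grasp; the last joint's range is limited). The gripper opens to 85 mm and grips with 20 to 120 N. Pads are 22 mm wide; open, the fingers measure 114 mm over their backs; the gripper's body (76 mm by 85 mm) begins 54 mm behind the grasp point. The pads swing forward as they close: fully open they stand 13 mm farther back than shut.
Start: joints at [-76.679, 21.807, 74.336, -0, 83.858, -12.336], TCP at [0.238, -0.496, 0.231] pointing down, gripper open.
Joint ranges: [-178.18, 178.18], [-50.72, 133.34], [12.68, 142.11], [-81.47, 261.47], [9.98, 163.14], [-165.26, 165.26]. Speed limits (degrees/s): [136.94, 136.94, 180, 180, 180, 180].

INTERFACE

Orientations are given as a 3x3 rotation matrix whose columns are the frame's x, y, z axes.
In Python, from rig import env, imaging, job, models gives the robot as it stands. The module is installed in compiled form; this text tells all that it offers.
- The arm moves only by the tool jog_arm, never from a script. Its argument "plan" is text: rows parted by semicolons, each of 7 numbers parted by spaces: the turn, a rotation vector about the tool's x, y, z in degrees, then the shift along the tool's x, y, z in cm, then the closure in counts, from 0 (fully open) to 255 (shut). In form: rx ry rz x y z claw; .... A call has 1 to 10 rows; each row shifts and turns the commanded pose from where the row before left it, along the tool's axes as they then stand; what a row does not reach is not made up. A row lasts 1/12 s, in which the tool goes at most 41.7 mm and 7.16 degrees, less where a joint would pass 70% of its speed; a pose out of reach is approached as far as the arm can. A call with a gripper value outside its range is refused whole. The fingers move at their own pace and stop on an object; "grip_force" is the grip in N (left out, the last holds). Time passes only in rows, so rows that do not move let the fingers close. It gives the time, the measured TCP pose, the force, the opening and the grip force at its end, in the units of the state.
- env.observe(): the state, without advancing time (a new reading comes with each control period).
- imaging.get_image(name): name is "scene" or "top" or "wrist"; returns a dict with "pixels" (384x512x3 uint8, red, green, blue), "depth" (384x512 float32, m along the optical axis (not along the pixel's ray), 0 where there is no reading), "fov_y" (degrees; the focal length in pixels is half the picture's height over the tangent of half this angle, whatever the lens; pixels are square), "cx", "cy" (the principal point, pixels), "world_from_camera" (4x4, takes a point from camera to world coordinates). Camera axes: x right, y down, z forward; pixel columns grow to the right and rows downward; lengths in m; the calibration is good to about 2 mm. A picture is of the moment at which its call begins.
- job.close_job(): hands the job in; it is judged then, once.
Trained networks look in the newest picture that a camera, given by its name, has taken for a name from the list of things; names that differ only in an ending like _2 or _b are one class to them, and where a whole thing is asked for, a point or a joint stands for the part that bears it (a point fixed in the world has none). Each returns a list of dicts, best first, with "confidence" (0 to 1); they miss things now and then, are a little off and sometimes report something else, mostly with a low value. They report only what shows in the picture. A call takes as long as a camera call. They do not tell look-alikes from the thing itself.
- models.outline_of(camera, query): "region" (384x512 bool, what is visible of it) and "bbox" ([centre column, centre row, width, height] in pixels, round what is visible of it).
- models.tip_of(camera, query): "at" ([column, row] in pixels: a listed point, or the origin of a listed thing).
The state is a dict: "time_s": time; "q": joint angles; "qvel": joint speeds; "joint_efforts": joint torques, N m; "position": TCP position; "tool_rot": TCP orientation; "ft_force": force on the tool from outside, world axes, zero at the start; "wrist_torque": the same for the moment, N m; "grip_width": finger opening in m; "gripper_force": force on a finger pad.
Only numpy, scipy, OpenCV 4.12 (cv2) and the standard library are available. Lean on these libraries where they do the work, as an engineer would, in place of code of your own. Each camera call takes 0.05 s, during which the arm holds its last target. There are 200 camera calls.

## Working session

There is one attempt and no reset: what is moved stays moved. The work goes in short steps, Python scripts to look and compute and a tool call to move; the robot and the scene stay as the last step left them, time stands still between calls to the robot, and variables do not carry over. Pictures are saved under pics/ and viewed, at most 10 in all, crops included, and the job is handed in when it is done.

Besides the shell and the picture viewer there is one more tool, called after "Emit:" by a JSON object that holds its "method" and its "body". jog_arm: Moves the arm, as the interface text tells. Its arguments: {"type":"object","properties":{"plan":{"type":"string"},"grip_force":{"type":"number"}},"required":["plan"]}

```bash
mkdir -p pics
cat > h.py <<'E'
import numpy as np, cv2
from rig import env, imaging, job, models
def img(n): return imaging.get_image(n)
def f(im): return im['pixels'].shape[0]/2/np.tan(np.radians(im['fov_y'])/2)
def cloud(im):
    d=im['depth'].astype(float); h,w=d.shape; u,v=np.meshgrid(np.arange(w),np.arange(h)); F=f(im)
    P=np.stack([(u-im['cx'])/F*d,(v-im['cy'])/F*d,d,np.ones_like(d)],-1)@np.array(im['world_from_camera']).T
    P=P[...,:3]; P[d==0]=np.nan; return P
def proj(im,p):
    c=np.linalg.inv(np.array(im['world_from_camera']))@np.r_[p,1]; F=f(im)
    return np.array([im['cx']+F*c[0]/c[2], im['cy']+F*c[1]/c[2]])
def save(n,a,s=1): cv2.imwrite('pics/'+n,cv2.resize(a[...,::-1],None,fx=s,fy=s,interpolation=cv2.INTER_CUBIC))
def st():
    s=env.observe(); print(s['time_s'],np.round(s['position'],4),np.round(s['tool_rot'],3).tolist(),np.round(s['ft_force'],1),s['grip_width'])
E
cat > a.py <<'E'
from h import *
st(); print(env.tcp_to_grasp)
A=[]
for c in ['scene','top']:
    im=img(c); A.append(im['pixels']); P=cloud(im)
    print(c,np.round(im['world_from_camera'],3).tolist())
    for q in ['rack','gate','peel_grip','tile_top_c','tile_spare_c','weight_c','tape','timer','bowl']:
        for o in models.outline_of(c,q)[:3]:
            if o['confidence']<.2: continue
            R=P[o['region']]; R=R[~np.isnan(R[:,0])]
            z=np.percentile(R[:,2],90); T=R[abs(R[:,2]-z)<.006]
            r=cv2.minAreaRect((T[:,:2]*1000).astype(np.float32))
            print(q,round(o['confidence'],2),np.round(o['bbox']),'z',round(z,3),'rect',np.round(r[0],1),np.round(r[1],1),round(r[2],1))
    for q in ['rack','gate_tip','peel_grip','peel_tip','tile_top_c','tile_spare_c','weight_c']:
        for o in models.tip_of(c,q)[:2]:
            u=np.round(o['at']).astype(int); print(' tip',q,round(o['confidence'],2),u,np.round(P[min(u[1],383),min(u[0],511)],3))
save('s.png',A[0],1.5); save('t.png',A[1],1.5)
E
python3 a.py
```

```text
0.0 [ 0.2381 -0.4955  0.2307] [[0.901, 0.433, -0.0], [0.433, -0.901, 0.001], [0.0, -0.001, -1.0]] [-0.3 -0.4  0.4] 0.08523107321117149
-0.0187
scene [[-0.905, -0.294, 0.309, 0.21], [-0.426, 0.647, -0.633, 0.664], [-0.014, -0.704, -0.71, 0.873], [0.0, 0.0, 0.0, 1.0]]
rack 0.91 [233. 242.  56.  98.] z 0.106 rect [587.2  70.6] [26.2  5.8] 18.0
gate 0.88 [228. 209.  20.  36.] z 0.148 rect [597.8  68.6] [22.1 11.5] 6.8
gate 0.58 [256. 215.  33.  24.] z 0.026 rect [559.  -14.8] [98.2 89.1] 62.4
peel_grip 0.83 [256. 219.  38.  24.] z 0.026 rect [559.7 -14. ] [98.1 92.2] 64.2
tile_top_c 0.87 [236. 247.  37.  44.] z 0.058 rect [534.4 131.5] [ 60.1 121.4] 8.3
tile_spare_c 0.8 [320. 163.  40.  21.] z 0.013 rect [ 452.9 -318.9] [ 63.4 120.2] 81.1
tile_spare_c 0.55 [334. 135.  34.  18.] z 0.013 rect [ 453.  -465.7] [117.8  65.1] 25.6
weight_c 0.86 [225. 349.  31.  38.] z 0.023 rect [437.7 367. ] [45.9 80.6] 48.1
tape 0.83 [232. 183.  31.  27.] z 0.025 rect [ 672.1 -107.7] [ 90.8 103. ] 28.6
timer 0.84 [167. 277.  27.  28.] z 0.043 rect [661.1 268. ] [54.1 55.6] 56.4
timer 0.54 [237. 248.  38.  42
[... 1379 characters left out ...]
  -322.9] [ 60.8 113.1] 78.9
weight_c 0.81 [138. 226.  26.  24.] z 0.026 rect [437.2 361.9] [46.2 78.3] 46.5
tape 0.57 [273. 167.  30.  30.] z 0.028 rect [ 669.7 -108.9] [100.3  92.5] 38.9
timer 0.51 [168. 166.  20.  20.] z 0.045 rect [659.4 261.8] [55.3 53.7] 67.4
bowl 0.93 [316. 168.  40.  33.] z 0.056 rect [ 663.4 -263.9] [124.1 125.7] 2.5
 tip rack 0.68 [202 200] [0.531 0.134 0.055]
 tip gate_tip 0.65 [218 179] [0.615 0.085 0.003]
 tip peel_grip 0.78 [252 194] [ 0.56 -0.04  0.02]
 tip tile_top_c 0.58 [205 199] [0.534 0.123 0.061]
 tip tile_spare_c 0.86 [370 224] [ 0.46  -0.465  0.009]
 tip tile_spare_c 0.71 [332 224] [ 0.458 -0.328  0.012]
 tip weight_c 0.73 [140 225] [0.442 0.352 0.026]
```

View pics/s.png

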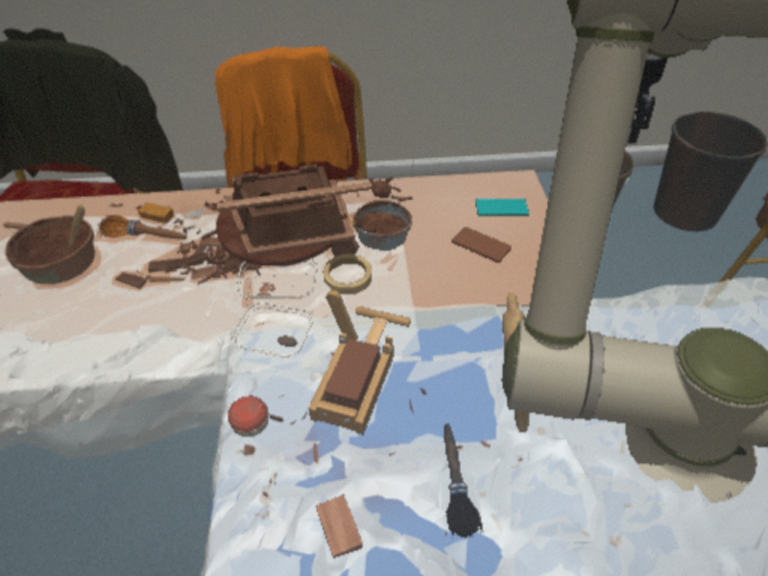

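View pics/t.png

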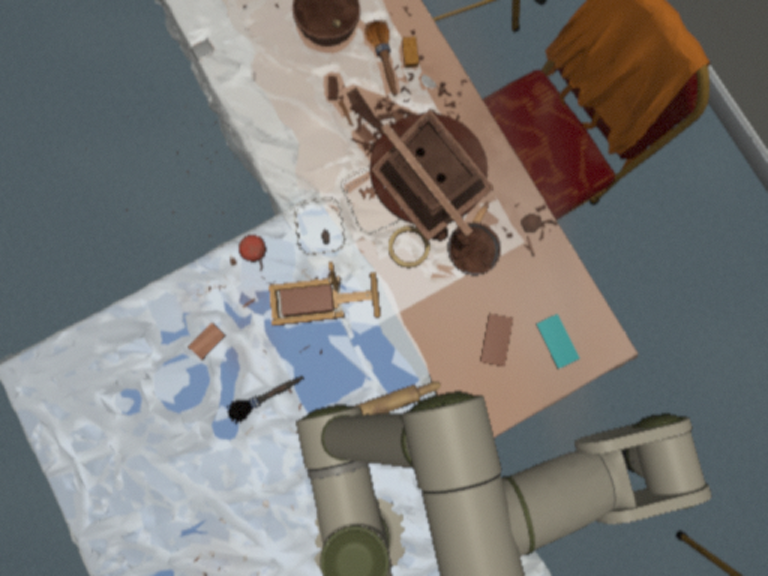

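The scene shows the rack at about (355,385) with its gate raised at (340,312). The peel's T is at (383,318). There are two tile-shaped things: brown at (481,244) and turquoise at (501,207). The brown one is the loose tile because it is brown clay, while the turquoise one is the excluded look-alike. The block is at (339,525). In the top view the same things are: rack (305,300), peel T (375,295), brown tile (497,340), turquoise tile (557,341), block (207,341).

I'll move above the rack to look from close by.

Emit:
{"method": "jog_arm", "body": {"plan": "0 0 -7.1 0 0 -1.1 0;0 0 -7.1 0 0 -1.1 0;0 0 -7.1 0 0 -1.1 0;0 0 -7.1 0 0 -1.1 0;0 0 -7.1 0 0 -1.1 0;0 0 -7.1 0 0 -1.1 0;0 0 -7.1 0 0 -1.1 0;0 0 -7.1 0 0 -1.1 0;0 0 -7.1 0 0 -1.1 0;0 0 -7.1 0 0 -1.1 0"}}

```text
time_s: 2.53
position: [0.2381, -0.4957, 0.3419]
tool_rot: [[-0.122, 0.993, -0.0], [0.993, 0.122, -0.0], [-0.0, -0.0, -1.0]]
ft_force: [1.1, -0.2, 0.1]
grip_width: 0.0852
gripper_force: 0.0
```

Emit:
{"method": "jog_arm", "body": {"plan": "0 0 0 2.6 2.15 0 0;0 0 0 2.6 2.15 0 0;0 0 0 2.6 2.15 0 0;0 0 0 2.6 2.15 0 0;0 0 0 2.6 2.15 0 0;0 0 0 2.6 2.15 0 0;0 0 0 2.6 2.15 0 0;0 0 0 2.6 2.15 0 0;0 0 0 2.6 2.15 0 0;0 0 0 2.6 2.15 0 255"}}

```text
time_s: 3.37
position: [0.4221, -0.211, 0.3415]
tool_rot: [[-0.116, 0.993, 0.0], [0.993, 0.116, -0.0], [-0.0, 0.0, -1.0]]
ft_force: [0.1, -0.9, -0.0]
grip_width: 0.0755
gripper_force: 0.0
```

Emit:
{"method": "jog_arm", "body": {"plan": "0 0 0 2.6 2.15 0 255;0 0 0 2.6 2.15 0 255;0 0 0 2.6 2.15 0 255;0 0 0 2.6 2.15 0 255;0 0 0 2.6 2.15 0 255;0 0 0 2.6 2.15 0 255;0 0 0 2.6 2.15 0 255;0 0 0 2.6 2.15 0 255;0 0 0 0 0 0 255;0 0 0 0 0 0 255"}}

```text
time_s: 4.2
position: [0.5686, 0.0152, 0.3408]
tool_rot: [[-0.119, 0.993, -0.001], [0.993, 0.119, 0.0], [0.0, -0.001, -1.0]]
ft_force: [-0.5, -0.7, -0.7]
grip_width: 0.0001
gripper_force: 0.0
```

```bash
cat > b.py <<'E'
from h import *
st()
c='wrist'; im=img(c); P=cloud(im); np.savez('w.npz',P=P,px=im['pixels'])
print(np.round(im['world_from_camera'],3).tolist(),im['fov_y'])
for q in ['rack','gate','peel_grip','tile_top_c']:
    for o in models.outline_of(c,q)[:2]:
        if o['confidence']<.2: continue
        R=P[o['region']]; R=R[~np.isnan(R[:,0])]
        print(q,round(o['confidence'],2),np.round(o['bbox']))
        for lo,hi in [(.008,.022),(.022,.03),(.036,.043),(.045,.052),(.053,.059),(.059,.066),(.1,.2)]:
            T=R[(R[:,2]>lo)&(R[:,2]<hi)]
            if len(T)<30: continue
            r=cv2.minAreaRect((T[:,:2]*1000).astype(np.float32)); print('  ',lo,hi,len(T),np.round(r[0],1),np.round(r[1],1),round(r[2],1))
for q in ['rack','gate_tip','peel_grip','peel_tip','tile_top_c']:
    for o in models.tip_of(c,q)[:2]:
        u=np.round(o['at']).astype(int); print(' tip',q,round(o['confidence'],2),u,np.round(P[min(u[1],383),min(u[0],511)],3))
save('w1.png',im['pixels'],1.5)
s=cv2.imread('pics/t.png')
E
python3 b.py
```

```text
4.2 [0.5686 0.0152 0.3408] [[-0.119, 0.993, -0.001], [0.993, 0.119, 0.0], [0.0, -0.001, -1.0]] [-0.5 -0.7 -0.7] 8.244034529725978e-05
[[0.993, 0.112, 0.036, 0.559], [0.118, -0.94, -0.319, 0.096], [-0.002, 0.322, -0.947, 0.483], [0.0, 0.0, 0.0, 1.0]] 65.03729811731436
rack 0.93 [254.  63. 104. 126.]
   0.008 0.022 643 [561.3 121.8] [121.4 165.7] 7.5
   0.022 0.03 153 [504.2 132.7] [166.9  61.8] 73.7
   0.036 0.043 2302 [534.2 124. ] [ 96.1 150.1] 7.5
   0.053 0.059 120 [528.4 119.9] [ 94.2 137.7] 13.7
   0.059 0.066 121 [543.   58.6] [93.5 24.1] 7.6
   0.1 0.2 389 [591.4  64.9] [36.2  9.9] 7.4
rack 0.34 [247. 142.  69.  69.]
   0.008 0.022 1091 [548.7  14.4] [107.4 104.7] 6.9
   0.022 0.03 636 [547.8  13.7] [109.4 103. ] 6.8
gate 0.62 [278. 117.  43.  18.]
   0.1 0.2 378 [591.4  65. ] [36.2  9.8] 7.0
gate 0.4 [312. 222.  62.  54.]
   0.008 0.022 379 [ 673.5 -105.7] [90.4 99.4] 61.7
   0.022 0.03 1076 [ 671.3 -110.7] [ 98.9 100.5] 7.9
peel_grip 0.89 [248. 141.  72.  69.]
   0.008 0.022 1081 [547.9  14.3] [109.  104.7] 6.9
   0.022 0.03 637 [547.7  14.4] [109.4 104.5] 6.8
tile_top_c 0.71 [244.  56.  54. 100.]
   0.053 0.059 4506 [533.4 128.4] [ 59.9 119.4] 7.3
 tip gate_tip 0.74 [296 121] [0.602 0.066 0.153]
 tip peel_grip 0.85 [246 169] [ 0.552 -0.029  0.025]
 tip tile_top_c 0.95 [243  61] [0.534 0.125 0.057]
```

View pics/w1.png

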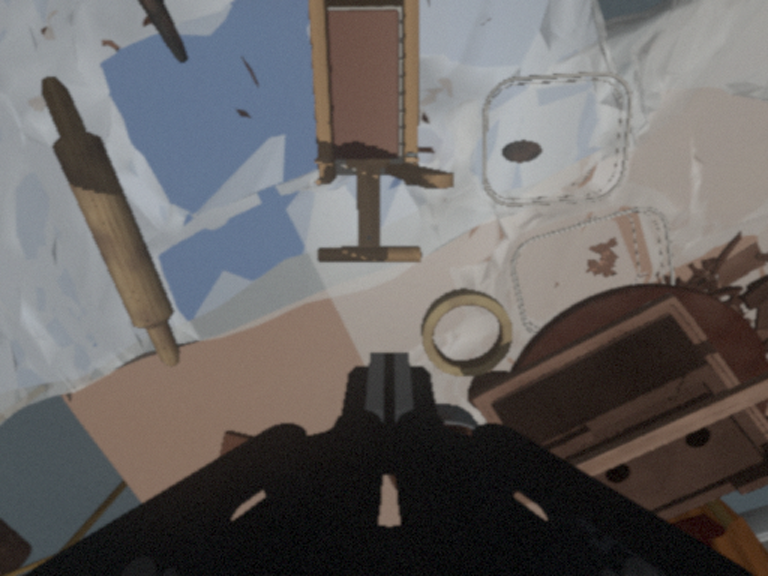

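The wrist view shows the rack end at (365,165), the gate at (420,175), and the peel T at (370,254). The fitted rack origin is about (0.5335, 0.133) with its x axis at 97.2°. Next I'll push the gate from outside.

Emit:
{"method": "jog_arm", "body": {"plan": "0 0 0 1.2 2.3 3 255;0 0 0 1.2 2.3 3 255;0 0 0 1.2 2.3 3 255;0 0 0 1.1 2.0 2 255;0 0 0 0 0 3 255;0 0 0 0 0 3 255;0 0 0 0 0 3 255;0 0 0 0 0 3 255;0 0 0 0 0 0.6 255;0 0 0 0 0 0 255"}}

```text
time_s: 5.53
position: [0.6505, 0.0708, 0.1036]
tool_rot: [[-0.116, 0.993, -0.004], [0.993, 0.116, 0.0], [0.001, -0.004, -1.0]]
ft_force: [-0.5, 0.2, 0.6]
grip_width: -0.0003
gripper_force: 0.0
```

Emit:
{"method": "jog_arm", "body": {"plan": "0 0 0 0 -1 0 255;0 0 0 0 -1 0 255;0 0 0 0 -1 0 255;0 0 0 0 -1 0 255;0 0 0 0 -1 0 255;0 0 0 0 -1 0 255;0 0 0 0 -1 0 255;0 0 0 0 -1 0 255"}}

```text
time_s: 6.2
position: [0.5727, 0.0614, 0.1082]
tool_rot: [[-0.116, 0.993, 0.005], [0.993, 0.116, -0.0], [-0.001, 0.005, -1.0]]
ft_force: [0.3, -1.1, -0.1]
grip_width: 0.0003
gripper_force: 0.3
```

Emit:
{"method": "jog_arm", "body": {"plan": "0 0 0 0 -1 0 255;0 0 0 0 -1 0 255;0 0 0 0 -1 0 255;0 0 0 0 -0.8 0 255;0 0 0 0 0 0 255;0 0 0 0 0 0 255;0 0 0 0 0 0 255;0 0 0 0 0 0 255"}}

```text
time_s: 6.87
position: [0.5347, 0.0572, 0.1056]
tool_rot: [[-0.116, 0.993, 0.001], [0.993, 0.116, -0.0], [-0.0, 0.001, -1.0]]
ft_force: [0.1, 0.1, -0.2]
grip_width: -0.0003
gripper_force: 0.0
```

```bash
cat > c.py <<'E'
from h import *
import sys
O=np.array([.5335,.133]); a=np.radians(97.2); X=np.array([np.cos(a),np.sin(a)]); Y=np.array([-X[1],X[0]])
st(); c=sys.argv[1]; im=img(c); P=cloud(im)
x=(P[...,:2]-O)@X; y=(P[...,:2]-O)@Y; z=P[...,2]
m=(abs(x+.075)<.009)&(y>-.08)&(y<.08)&(z>.03)&(z<.17)
for lo in np.arange(-.08,.08,.01):
    k=m&(y>=lo)&(y<lo+.01)
    if k.sum(): print(round(lo*1e3),k.sum(),np.round(np.percentile(z[k],[10,50,95]),3))
E
python3 c.py scene
```

```text
6.8667 [0.5347 0.0572 0.1056] [[-0.116, 0.993, 0.001], [0.993, 0.116, -0.0], [-0.0, 0.001, -1.0]] [ 0.1  0.1 -0.2] -0.0002834922108324026
-60 1 [0.06 0.06 0.06]
-50 15 [0.054 0.057 0.061]
-40 25 [0.047 0.056 0.061]
-30 30 [0.051 0.064 0.167]
-20 37 [0.052 0.067 0.162]
-10 44 [0.053 0.073 0.137]
0 48 [0.06  0.08  0.156]
10 62 [0.068 0.099 0.14 ]
20 59 [0.077 0.095 0.161]
30 59 [0.051 0.091 0.164]
40 55 [0.038 0.085 0.103]
50 12 [0.089 0.094 0.1  ]
```

Emit:
{"method": "jog_arm", "body": {"plan": "0 0 0 0 -2 -3 255;0 0 0 0 -1 -3 255;0 0 0 0 0 -3 255;0 0 0 -2 0 0 255;0 0 0 -3 0 0 255;0 0 0 -3 0 0 255;0 0 0 -2 0 0 255;0 0 0 0 0 0 255;0 0 0 0 0 0 255"}}

```text
time_s: 7.67
position: [0.516, -0.0461, 0.1951]
tool_rot: [[-0.114, 0.993, -0.0], [0.993, 0.114, 0.0], [0.0, -0.0, -1.0]]
ft_force: [1.2, 0.3, 0.6]
grip_width: -0.0004
gripper_force: 0.0
```

```bash
python3 c.py scene; python3 c.py wrist
```

```text
7.6667 [ 0.516  -0.0461  0.1951] [[-0.114, 0.993, -0.0], [0.993, 0.114, 0.0], [0.0, -0.0, -1.0]] [1.2 0.3 0.6] -0.00043365535428988836
-60 2 [0.053 0.056 0.059]
-50 16 [0.054 0.056 0.062]
-40 22 [0.047 0.053 0.061]
-30 13 [0.049 0.05  0.053]
-20 13 [0.05  0.052 0.052]
-10 13 [0.049 0.051 0.054]
0 13 [0.049 0.051 0.054]
10 13 [0.05  0.052 0.054]
20 21 [0.035 0.05  0.053]
30 17 [0.051 0.053 0.062]
40 28 [0.037 0.052 0.063]
50 30 [0.033 0.047 0.054]
60 10 [0.039 0.043 0.049]
7.7167 [ 0.5158 -0.0453  0.1952] [[-0.115, 0.993, -0.0], [0.993, 0.115, 0.0], [0.0, -0.0, -1.0]] [-1.1  0.7 -0.4] -0.0005376847829667406
-60 6 [0.05  0.05  0.051]
-50 201 [0.051 0.056 0.062]
-40 314 [0.039 0.053 0.061]
-30 153 [0.05  0.051 0.052]
-20 143 [0.05  0.051 0.053]
-10 148 [0.05  0.051 0.053]
0 143 [0.05  0.051 0.053]
10 151 [0.049 0.051 0.053]
20 152 [0.05  0.051 0.053]
30 205 [0.04  0.051 0.062]
40 246 [0.04  0.051 0.062]
50 145 [0.049 0.051 0.052]
60 64 [0.043 0.047 0.05 ]
```

The gate is down, with its top at 0.051 all the way across. Next I'll locate the stem accurately.

```bash
cat > d.py <<'E'
from h import *
O=np.array([.5335,.133]); a=np.radians(97.2); X=np.array([np.cos(a),np.sin(a)]); Y=np.array([-X[1],X[0]])
st(); im=img('wrist'); P=cloud(im)
x=(P[...,:2]-O)@X; y=(P[...,:2]-O)@Y; z=P[...,2]
for nm,m in [('stem',(x>-.145)&(x<-.1)&(abs(y)<.04)&(z>.014)&(z<.026)),('T',(x>-.19)&(x<-.15)&(abs(y)<.08)&(z>.016)&(z<.032)),('cheeks',(x>-.1)&(x<-.05)&(abs(y)<.06)&(z>.057)&(z<.066)),('rails',(x>-.05)&(x<.09)&(abs(y)<.06)&(z>.036)&(z<.043)),('tile',(abs(x)<.08)&(abs(y)<.033)&(z>.052)&(z<.061))]:
    if m.sum()<10: print(nm,m.sum()); continue
    print(nm,m.sum(),'x',np.round(np.percentile(x[m],[1,50,99]),4),'y',np.round(np.percentile(y[m],[1,50,99]),4),'z',round(np.median(z[m]),4), 'slope dy/dx', np.round(np.polyfit(x[m],y[m],1)[0],3) if nm!='T' else np.round(np.polyfit(y[m],x[m],1)[0],3))
R=np.array(env.observe()['tool_rot']); p=np.array(env.observe()['position'])
g=np.r_[O-.141*X,.004]; print('goal',g,'tool delta cm',np.round(R.T@(g-p)*100,2))
E
python3 d.py
```

```text
7.7667 [ 0.5158 -0.0448  0.1952] [[-0.116, 0.993, -0.0], [0.993, 0.116, 0.0], [0.0, -0.0, -1.0]] [-0.2  0.1  0.7] 4.891672819382596e-05
stem 1053 x [-0.1444 -0.1216 -0.1002] y [-0.0103  0.0016  0.0132] z 0.0204 slope dy/dx 0.013
T 1779 x [-0.1733 -0.163  -0.1508] y [-0.0514  0.0023  0.0551] z 0.0243 slope dy/dx -0.001
cheeks 744 x [-0.0873 -0.0652 -0.0502] y [-0.0469 -0.0024  0.0472] z 0.06 slope dy/dx -0.025
rails 1150 x [-0.0494 -0.0358 -0.0223] y [-0.0471  0.0346  0.048 ] z 0.0393 slope dy/dx 0.136
tile 3927 x [-0.0775 -0.0459 -0.0265] y [-0.0285  0.0012  0.03  ] z 0.0564 slope dy/dx 0.014
goal [ 0.55117199 -0.00688817  0.004     ] tool delta cm [ 3.32  3.96 19.13]
```

Emit:
{"method": "jog_arm", "body": {"plan": "0 0 0 1.1 1.3 0 0;0 0 0 1.1 1.3 0 0;0 0 0 1.1 1.2 0 0;0 0 0 0 0 3 0;0 0 0 0 0 3 0;0 0 0 0 0 3 0;0 0 0 0 0 3 0;0 0 0 0 0 2 0;0 0 0 0 0 2 0;0 0 0 0 0 1.5 0"}}

```text
time_s: 8.65
position: [0.5491, -0.0071, 0.0187]
tool_rot: [[-0.117, 0.993, -0.002], [0.993, 0.117, 0.001], [0.001, -0.002, -1.0]]
ft_force: [0.1, -0.3, -0.3]
grip_width: 0.0853
gripper_force: 0.0
```

Emit:
{"method": "jog_arm", "body": {"plan": "0 0 0 0 0 0.8 0;0 0 0 0 0 0.8 0;0 0 0 0 0 0 255;0 0 0 0 0 0 255;0 0 0 0 0 0 255;0 0 0 0 0 0 255;0 0 0 0 0 0 255;0 0 0 0 0 0 255;0 0 0 0 0 0 255;0 0 0 0 0 0 255", "grip_force": 60}}

```text
time_s: 9.48
position: [0.55, -0.0084, 0.0049]
tool_rot: [[-0.116, 0.993, 0.001], [0.993, 0.116, -0.0], [-0.0, 0.001, -1.0]]
ft_force: [-0.8, 0.7, 4.6]
grip_width: 0.0223
gripper_force: 59.6
```

Emit:
{"method": "jog_arm", "body": {"plan": "0 0 0 -0.5 -0.1 0 255;0 0 0 -0.7 -0.1 0 255;0 0 0 -0.8 -0.1 0 255;0 0 0 -0.8 -0.1 0 255;0 0 0 -0.8 -0.1 0 255;0 0 0 -0.8 0 0 255;0 0 0 -0.8 0 0 255;0 0 0 -0.8 0 0 255;0 0 0 -0.8 0 0 255"}}

```text
time_s: 10.23
position: [0.5521, -0.0753, 0.0042]
tool_rot: [[-0.116, 0.993, -0.001], [0.993, 0.116, 0.003], [0.003, -0.001, -1.0]]
ft_force: [-0.7, 9.2, 2.7]
grip_width: 0.0223
gripper_force: 59.4
```

Emit:
{"method": "jog_arm", "body": {"plan": "0 0 0 -0.8 0 0 255;0 0 0 -0.8 0 0 255;0 0 0 -0.8 0 0 255;0 0 0 -0.8 0 0 255;0 0 0 -0.8 0 0 255;0 0 0 -0.8 0 0 255;0 0 0 -0.8 0 0 255;0 0 0 -0.8 0 0 255;0 0 0 -0.8 0 0 255;0 0 0 0 0 0 255"}}

```text
time_s: 11.07
position: [0.5614, -0.1501, 0.0044]
tool_rot: [[-0.115, 0.993, 0.001], [0.993, 0.115, -0.001], [-0.001, 0.001, -1.0]]
ft_force: [0.1, 0.2, -0.8]
grip_width: 0.0225
gripper_force: 59.0
```

```bash
cat > e.py <<'E'
from h import *
O=np.array([.5335,.133]); a=np.radians(97.2); X=np.array([np.cos(a),np.sin(a)]); Y=np.array([-X[1],X[0]])
for c in ['scene','top']:
    im=img(c); P=cloud(im)
    for q in ['tile_top_c','tape','bowl','timer','peel_grip']:
        for o in models.outline_of(c,q)[:1]:
            R=P[o['region']]; R=R[~np.isnan(R[:,0])]; z=np.percentile(R[:,2],70); T=R[abs(R[:,2]-z)<.005]
            r=cv2.minAreaRect((T[:,:2]*1000).astype(np.float32)); d=np.array(r[0])/1e3-O
            print(c,q,round(o['confidence'],2),round(z,4),np.round(r[0],1),np.round(r[1],1),round(r[2],1),'rack',np.round([d@X*1e3,d@Y*1e3],1))
E
python3 e.py
```

```text
scene tile_top_c 0.66 0.0497 [533.5 125.9] [ 61.  122.1] 7.9 rack [-7.   0.9]
scene tape 0.66 0.0232 [ 671.9 -108.4] [101.  100.3] 72.1 rack [-256.8 -107. ]
scene bowl 0.57 0.042 [ 699.3 -245.2] [ 37.9 115.6] 22.6 rack [-396.  -117.1]
scene timer 0.55 0.0411 [661.  268.4] [56.2 55.6] 35.2 rack [ 118.3 -143.5]
scene peel_grip 0.74 0.0497 [533.5 126.2] [ 60.9 121.7] 8.2 rack [-6.7  0.9]
top tile_top_c 0.66 0.0521 [547.  119.7] [125.3  55.3] 81.6 rack [-14.9 -11.8]
top tape 0.49 0.0263 [ 680.9 -104.5] [74.9 94.4] 27.5 rack [-254.1 -116.4]
top bowl 0.61 0.0344 [ 673.7 -266.4] [ 97.5 111.3] 9.1 rack [-413.8  -89. ]
top timer 0.68 0.0428 [660.3 262.6] [57.2 56.9] 23.9 rack [ 112.6 -142. ]
top peel_grip 0.83 0.0213 [544.6 -10.3] [ 44.1 114.5] 7.1 rack [-143.6    7. ]
```

Emit:
{"method": "jog_arm", "body": {"plan": "0 0 0 -0.8 0 0 255;0 0 0 -0.8 0 0 255;0 0 0 -0.6 0 0 255;0 0 0 0 0 0.2 255;0 0 0 0 0 0 255;0 0 0 0 0 0 0;0 0 0 0 0 0 0;0 0 0 0 0 0 0;0 0 0 0 0 0 0;0 0 0 0 0 0 0"}}

```text
time_s: 12.5
position: [0.5636, -0.1697, 0.0024]
tool_rot: [[-0.116, 0.993, 0.0], [0.993, 0.116, -0.0], [-0.0, 0.0, -1.0]]
ft_force: [-0.0, 1.5, -0.1]
grip_width: 0.0813
gripper_force: 0.0
```

Emit:
{"method": "jog_arm", "body": {"plan": "0 0 0 0 0 -2 0;0 0 0 0 0 -3 0;0 0 0 0 0 -3.5 0;0 0 0 0 0 -3.5 0;0 0 0 0 0 -3.5 0;0 0 0 -3.5 0 -2 0;0 0 0 -4 0 0 0;0 0 0 -4 0 0 0"}}

```text
time_s: 13.17
position: [0.5774, -0.2851, 0.1796]
tool_rot: [[-0.118, 0.993, 0.003], [0.993, 0.118, -0.002], [-0.003, 0.003, -1.0]]
ft_force: [1.2, -0.8, 0.0]
grip_width: 0.0853
gripper_force: 0.0
```

```bash
cat > g.py <<'E'
from h import *
exec(open('e.py').read().replace("['tile_top_c','tape','bowl','timer','peel_grip']","['tile_top_c','tile_low_c','tape','peel_grip']"))
st(); im=img('wrist'); P=cloud(im); x=(P[...,:2]-O)@X; y=(P[...,:2]-O)@Y; z=P[...,2]
m=(x<-.087)&(x>-.36)&(abs(y)<.07)&(z>.0055)&(z<.03)
print('peel x',np.round(np.nanpercentile(x[m],[1,99]),4),'z',np.round(np.nanpercentile(z[m],[5,50,95]),4))
m=(abs(x)<.08)&(abs(y)<.033)&(z>.045); print('stack z',m.sum(),np.round(np.nanpercentile(z[m],[2,50,98]),4))
o=[q for q in models.outline_of('wrist','tile_spare_c')]
for q in o: print(q['confidence'],q['bbox'],np.nanmedian(P[q['region']],0))
save('w2.png',im['pixels'],1)
im=img('top'); s=im['pixels'][190:260,300:410]; save('crop.png',s,6)
E
python3 g.py
```

```text
scene tape 0.71 0.0234 [ 672.9 -107.8] [ 99.4 100.6] 14.2 rack [-256.4 -108.2]
scene peel_grip 0.96 0.0101 [553.9 -88.7] [106.3 218.8] 6.8 rack [-222.5    7.5]
top tape 0.65 0.0255 [ 670.4 -109.5] [100.4  92.8] 42.3 rack [-257.8 -105.4]
top peel_grip 0.81 0.0125 [547.6 -96.7] [ 88.4 230. ] 17.1 rack [-229.7   14.8]
13.6667 [ 0.577  -0.2831  0.1776] [[-0.117, 0.993, 0.0], [0.993, 0.117, -0.0], [-0.0, 0.0, -1.0]] [ 0.6 -0.3  0.5] 0.08547408812185858
peel x [-0.3363 -0.2645] z [0.0093 0.0136 0.0236]
stack z 0 nan
0.97 [140.2, 185.8, 124.3, 82.3] [ 0.4503219  -0.32032344  0.01149672]
  return np.nanmean(a, axis, out=out, keepdims=keepdims)
```

View pics/w2.png

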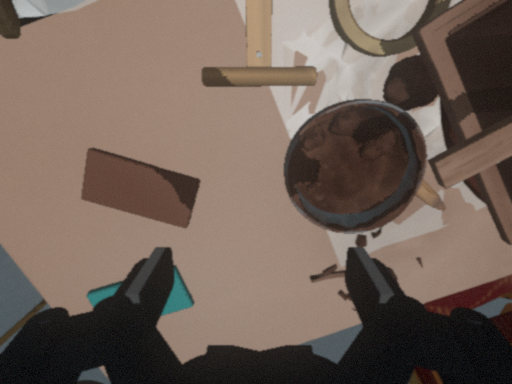

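View pics/crop.png

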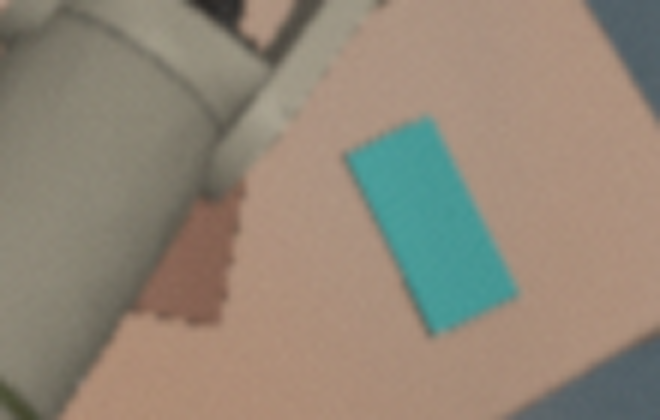

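The peel is out flat on the table. The crop confirms that the brown tile, wrist view (140,186), is the clay one; the turquoise one sits at (165,290). Next I'll measure the brown tile's pose and verify the stack.

```bash
cat > k.py <<'E'
from h import *
import sys
im=img('wrist'); P=cloud(im); F=f(im)
q,zt=sys.argv[1],float(sys.argv[2])
o=models.outline_of('wrist',q)[0]; R=P[o['region']]; print(o['confidence'],o['bbox'])
T=R[abs(R[:,2]-zt)<.006]; print('zmed',np.median(T[:,2]))
# colour-independent: region borders ; top face only
r=cv2.minAreaRect((T[:,:2]*1000).astype(np.float32)); b=cv2.boxPoints(r)
e=[b[1]-b[0],b[2]-b[1]]; e=max(e,key=np.linalg.norm); ang=np.degrees(np.arctan2(e[1],e[0]))%180
print('centre',r[0],r[1],'long axis deg',ang)
s=env.observe(); Rt=np.array(s['tool_rot']); p=np.array(s['position']); yaw=np.degrees(np.arctan2(Rt[1,0],Rt[0,0]))
print('pos',p,'yaw',yaw)
for off in map(float,sys.argv[4:]):
    t=(ang+off-yaw+90)%180-90; w=np.radians(yaw+t); M=np.array([[np.cos(w),np.sin(w),0],[np.sin(w),-np.cos(w),0],[0,0,-1]])
    g=np.r_[np.array(r[0])/1e3,float(sys.argv[3])]
    print('tool x off long axis',off,': rz',round(-t,2),'then',np.round(M.T@(g-p)*100,2),'yaw after',yaw+t,'q6',s['q'][5])
E
python3 k.py tile_spare_c .012 -.001 0
python3 - <<'E'
from h import *
O=np.array([.5335,.133]); a=np.radians(97.2); X=np.array([np.cos(a),np.sin(a)]); Y=np.array([-X[1],X[0]])
P=cloud(img('scene')); x=(P[...,:2]-O)@X; y=(P[...,:2]-O)@Y; z=P[...,2]
m=(abs(x+.007)<.055)&(abs(y)<.028)
A=np.c_[x[m],y[m],np.ones(m.sum())]; k=np.linalg.lstsq(A,z[m],rcond=None)[0]; print('plane',k, np.percentile(z[m],[2,50,98]))
m=(abs(y)<.03)&(z>.044)&(z<.056)&(abs(x)<.09)&(x>-.068);print(np.percentile(x[m],[0.5,99.5]))
E
```

```text
0.93 [141.9, 289.9, 105.8, 51.1]
zmed 0.011332851231921959
centre (449.5688171386719, -469.1983337402344) (121.53729248046875, 60.36663818359375) long axis deg 25.230295
pos [ 0.5769125  -0.28382899  0.17740956] yaw 96.67517910484992
tool x off long axis 0.0 : rz 71.44 then [-19.42  11.34  17.84] yaw after 25.230295181274414 q6 -43.40083025344258
plane [0.00130113 0.00506408 0.04912762] [0.04631368 0.04912034 0.0520725 ]
[-0.06707516  0.08309035]
```

The network returned the turquoise look-alike this time (centre at y = -0.469), so I'll select by colour instead.

```bash
sed -i "s/^o=models.*\[0\]; R=/L=[o for o in models.outline_of('wrist',q) if (im['pixels'][o['region']].mean(0)*[1,0,-1]).sum()>5]; print(len(L)); o=L[0]; R=/" k.py; python3 k.py tile_spare_c .012 -.001 0
```

```text
1
0.65 [143.3, 185.4, 123.4, 81.4]
zmed 0.01154839335396024
centre (450.6149597167969, -323.0777587890625) (60.445247650146484, 120.00685119628906) long axis deg 169.31593
pos [ 0.57687791 -0.28400275  0.17733314] yaw 96.66167270198163
tool x off long axis 0.0 : rz -72.65 then [11.68 -6.18 17.83] yaw after 169.31593322753906 q6 -43.40231814018757
```

Emit:
{"method": "jog_arm", "body": {"plan": "0 0 -7.1 0 0 0 0;0 0 -7.1 0 0 0 0;0 0 -7.1 0 0 0 0;0 0 -7.1 0 0 0 0;0 0 -7.1 0 0 0 0;0 0 -7.1 0 0 0 0;0 0 -7.1 0 0 0 0;0 0 -7.1 0 0 0 0;0 0 -7.1 0 0 0 0;0 0 -7.1 0 0 0 0"}}

```text
time_s: 14.9
position: [0.5769, -0.2841, 0.1773]
tool_rot: [[-0.978, 0.208, 0.0], [0.208, 0.978, 0.0], [-0.0, 0.0, -1.0]]
ft_force: [0.3, -0.0, 0.1]
grip_width: 0.0851
gripper_force: 0.0
```

Emit:
{"method": "jog_arm", "body": {"plan": "0 0 -1.6 0 0 0 0;0 0 0 3 -1.6 0 0;0 0 0 3 -1.6 0 0;0 0 0 3 -1.6 0 0;0 0 0 2.7 -1.4 0 0;0 0 0 0 0 3 0;0 0 0 0 0 3 0;0 0 0 0 0 0 0;0 0 0 0 0 0 0"}}

```text
time_s: 15.65
position: [0.4501, -0.323, 0.117]
tool_rot: [[-0.982, 0.187, -0.002], [0.186, 0.982, 0.002], [0.002, 0.001, -1.0]]
ft_force: [-0.2, -0.7, 1.0]
grip_width: 0.0856
gripper_force: 0.0
```

```bash
python3 k.py tile_spare_c .012 -.001 0; python3 -c "
from h import *
save('w3.png',img('wrist')['pixels'])"
```

```text
1
0.78 [261.1, 179.8, 76.6, 136.5]
zmed 0.011401252654911709
centre (449.8707275390625, -323.21087646484375) (60.12651824951172, 119.91571044921875) long axis deg 169.11092
pos [ 0.45118848 -0.32369201  0.11889715] yaw 169.28264452711227
tool x off long axis 0.0 : rz 0.17 then [ 0.14  0.02 11.99] yaw after 169.1109161376953 q6 -127.15605735819281
```

View pics/w3.png

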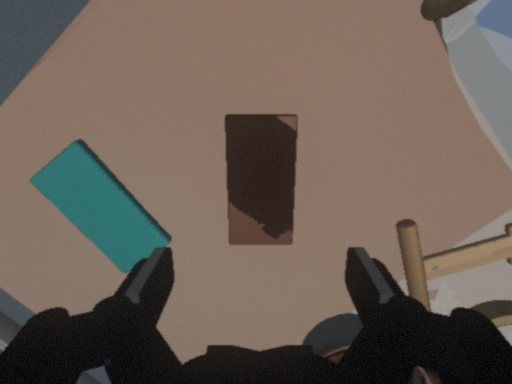

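Well aligned: the tile is central at (261,180), with the turquoise one well aside at (100,205). Next I'll descend and grip.

Emit:
{"method": "jog_arm", "body": {"plan": "0 0 0.2 0.1 0 2.5 0;0 0 0 0 0 2.5 0;0 0 0 0 0 2.5 0;0 0 0 0 0 2 0;0 0 0 0 0 1.5 0;0 0 0 0 0 0.9 0;0 0 0 0 0 0 0;0 0 0 0 0 0 200", "grip_force": 40}}

```text
time_s: 16.47
position: [0.45, -0.3234, -0.0008]
tool_rot: [[-0.982, 0.19, 0.001], [0.19, 0.982, -0.001], [-0.001, -0.001, -1.0]]
ft_force: [0.2, -0.6, 0.1]
grip_width: 0.0755
gripper_force: 0.0
```

Emit:
{"method": "jog_arm", "body": {"plan": "0 0 0 0 0 0 200;0 0 0 0 0 0 200;0 0 0 0 0 0 200;0 0 0 0 0 0 200;0 0 0 0 0 0 200;0 0 0 0 0 0 200"}}

```text
time_s: 16.97
position: [0.45, -0.3235, -0.0]
tool_rot: [[-0.982, 0.19, 0.002], [0.19, 0.982, -0.002], [-0.002, -0.002, -1.0]]
ft_force: [-0.4, 1.0, 5.3]
grip_width: 0.0583
gripper_force: 43.0
```

Emit:
{"method": "jog_arm", "body": {"plan": "0 0 0 0 0 -0.5 200;0 0 0 0 0 -1.5 200;0 0 0 0 0 -2.5 200;0 0 0 0 0 -2.5 200;0 0 0 0 0 -2.5 200;0 0 0 0 0 -2.5 200;0 0 0 0 0 -2 200;0 0 3 0 0 -1 200;0 0 4.5 0 0 0 200;0 0 6.5 0 0 0 200"}}

```text
time_s: 17.8
position: [0.4495, -0.3231, 0.1501]
tool_rot: [[-0.905, 0.425, 0.002], [0.425, 0.905, -0.002], [-0.002, -0.001, -1.0]]
ft_force: [-0.4, 1.2, -2.2]
grip_width: 0.0584
gripper_force: 43.7
```

Emit:
{"method": "jog_arm", "body": {"plan": "0 0 6.5 0 0 0 200;0 0 6.5 0 0 0 200;0 0 6.5 0 0 0 200;0 0 6.5 0 0 0 200;0 0 6.5 0 0 0 200;0 0 6.5 0 0 0 200;0 0 6.5 0 0 0 200;0 0 6.5 0 0 0 200;0 0 4 0 0 0 200;0 0 1.9 0 0 0 200"}}

```text
time_s: 18.63
position: [0.4493, -0.3228, 0.1491]
tool_rot: [[-0.121, 0.993, 0.0], [0.993, 0.121, -0.0], [-0.001, 0.0, -1.0]]
ft_force: [-0.1, 0.1, -1.4]
grip_width: 0.0585
gripper_force: 43.7
```

Emit:
{"method": "jog_arm", "body": {"plan": "0 0 0 1.5 0.5 0 200;0 0 0 2.5 0.8 0 200;0 0 0 3 1 0 200;0 0 0 3 1 0 200;0 0 0 3 1 0 200;0 0 0 3 1 0 200;0 0 0 3 1 0 200;0 0 0 3 1 0 200;0 0 0 3 1 0 200;0 0 0 3 1 0 200"}}

```text
time_s: 19.47
position: [0.5064, -0.0312, 0.149]
tool_rot: [[-0.126, 0.992, 0.001], [0.992, 0.126, -0.0], [-0.0, 0.001, -1.0]]
ft_force: [1.1, -0.1, -1.9]
grip_width: 0.0588
gripper_force: 43.7
```

Emit:
{"method": "jog_arm", "body": {"plan": "0 0 0 3 1 0 200;0 0 0 3 1 0 200;0 0 0 3 1 0 200;0 0 0 3 1 0 200;0 0 0 2.2 0.6 0 200;0 0 0 1.5 0 0 200;0 0 0 0 0 0 200;0 0 0 0 0 0 200"}}

```text
time_s: 20.13
position: [0.5322, 0.1288, 0.1487]
tool_rot: [[-0.127, 0.992, 0.0], [0.992, 0.127, -0.0], [-0.0, 0.0, -1.0]]
ft_force: [0.5, -0.4, -0.8]
grip_width: 0.0592
gripper_force: 43.7
```

```bash
cat > m.py <<'E'
from h import *
import sys
O=np.array([.5335,.133]); a=np.radians(97.2); X=np.array([np.cos(a),np.sin(a)]); Y=np.array([-X[1],X[0]])
s=env.observe(); R=np.array(s['tool_rot']); p=np.array(s['position']); st()
g=np.r_[O+X*float(sys.argv[1])+Y*float(sys.argv[2]),float(sys.argv[3])]
print('yaw err',np.degrees(np.arctan2(R[1,0],R[0,0]))-97.2,'tool delta',np.round(R.T@(g-p)*100,2))
E
python3 m.py -.006 .001 .049; python3 e.py|grep -v timer
```

```text
20.1333 [0.5322 0.1288 0.1487] [[-0.127, 0.992, 0.0], [0.992, 0.127, -0.0], [-0.0, 0.0, -1.0]] [ 0.5 -0.4 -0.8] 0.05921890019012037
yaw err 0.10393778133449416 tool delta [-0.2   0.08  9.97]
scene tile_top_c 0.94 0.0498 [532.2 125.4] [ 58.9 121.9] 7.1 rack [-7.4  2.2]
scene tape 0.64 0.0499 [509.7  58. ] [56.6 12.5] 9.1 rack [-71.4  33. ]
scene peel_grip 0.74 0.0403 [530.6 136.1] [105.  174.8] 0.7 rack [3.5 2.5]
top tile_top_c 0.46 0.0523 [514.3 110.4] [ 48.7 121.2] 28.7 rack [-20.   21.9]
top tape 0.78 0.0257 [ 669.2 -109.9] [97.9 91.8] 46.6 rack [-258.  -104.2]
top bowl 0.69 0.0341 [ 671.6 -266.8] [ 99.7 109.2] 14.2 rack [-414.   -86.9]
top peel_grip 0.68 0.0124 [552.5 -89.5] [102.2 225.6] 7.6 rack [-223.1    9. ]
```

Emit:
{"method": "jog_arm", "body": {"plan": "0 0 0 -0.1 0.05 1 200;0 0 0 -0.1 0 2 200;0 0 0 0 0 2 200;0 0 0 0 0 2 200;0 0 0 0 0 1.2 200;0 0 0 0 0 0.8 200;0 0 0 0 0 0.4 200;0 0 0 0 0 0.3 200;0 0 0 0 0 0 200"}}

```text
time_s: 21.48
position: [0.5337, 0.126, 0.0512]
tool_rot: [[-0.125, 0.992, -0.0], [0.992, 0.125, 0.0], [0.0, -0.0, -1.0]]
ft_force: [0.1, 0.3, -2.8]
grip_width: 0.0586
gripper_force: 43.7
```

Emit:
{"method": "jog_arm", "body": {"plan": "0 0 0 0 0 0.1 200;0 0 0 0 0 0 200;0 0 0 0 0 0 200"}}

```text
time_s: 21.73
position: [0.5338, 0.126, 0.0508]
tool_rot: [[-0.125, 0.992, 0.001], [0.992, 0.125, 0.0], [-0.0, 0.001, -1.0]]
ft_force: [-0.3, -0.2, -1.3]
grip_width: 0.0586
gripper_force: 43.7
```

Emit:
{"method": "jog_arm", "body": {"plan": "0 0 0 0 0 0.1 200;0 0 0 0 0 0 200;0 0 0 0 0 0 200"}}

```text
time_s: 21.98
position: [0.5339, 0.1261, 0.05]
tool_rot: [[-0.125, 0.992, 0.001], [0.992, 0.125, 0.0], [-0.0, 0.001, -1.0]]
ft_force: [-0.9, -0.4, 5.2]
grip_width: 0.0589
gripper_force: 44.4
```

Contact. Release and rise.

Emit:
{"method": "jog_arm", "body": {"plan": "0 0 0 0 0 0 100;0 0 0 0 0 0 0;0 0 0 0 0 0 0;0 0 0 0 0 0 0;0 0 0 0 0 0 0;0 0 0 0 0 0 0;0 0 0 0 0 -1 0;0 0 0 0 0 -2 0;0 0 0 0 0 -3 0;0 0 0 0 0 -3.5 0"}}

```text
time_s: 22.82
position: [0.5328, 0.126, 0.145]
tool_rot: [[-0.125, 0.992, -0.003], [0.992, 0.125, -0.0], [0.0, -0.003, -1.0]]
ft_force: [1.2, -0.2, 0.4]
grip_width: 0.0855
gripper_force: 0.0
```

Emit:
{"method": "jog_arm", "body": {"plan": "0 0 0 0 0 -3.5 0;0 0 0 0 0 -3 0;0 0 0 3 -1 0 0;0 0 0 3.5 -1 0 0;0 0 0 3.5 -1 0 0;0 0 0 3.5 -1 0 0;0 0 0 0 0 0 0"}}

```text
time_s: 23.4
position: [0.4743, 0.2594, 0.2103]
tool_rot: [[-0.13, 0.992, -0.0], [0.992, 0.13, 0.002], [0.002, 0.0, -1.0]]
ft_force: [0.1, 0.5, 0.9]
grip_width: 0.0854
gripper_force: 0.0
```

```bash
python3 m.py -.006 .001 .049
cat > n.py <<'E'
from h import *
O=np.array([.5335,.133]); a=np.radians(97.2); X=np.array([np.cos(a),np.sin(a)]); Y=np.array([-X[1],X[0]])
for c in ['wrist','scene']:
    im=img(c)
    P=cloud(im); x=(P[...,:2]-O)@X; y=(P[...,:2]-O)@Y; z=P[...,2]
    for lo,hi in [(.055,.068),(.075,.09)]:
        m=(abs(x)<.085)&(abs(y)<.06)&(z>lo)&(z<hi)
        if lo<.06: m&=(abs(y)<.0335)
        if m.sum()<20: continue
        print(c,lo,m.sum(),'z',np.round(np.percentile(z[m],[2,50,98]),4),'x',np.round(np.percentile(x[m],[1,99]),4),'y',np.round(np.percentile(y[m],[1,99]),4))
        r=cv2.minAreaRect((np.c_[x[m],y[m]]*1000).astype(np.float32)); print(r)
    for q in ['weight_c']:
        for o in models.outline_of(c,q)[:2]: print(c,q,o['confidence'],o['bbox'],np.nanmedian(P[o['region']],0))
E
python3 n.py
```

```text
23.4 [0.4743 0.2594 0.2103] [[-0.13, 0.992, -0.0], [0.992, 0.13, 0.002], [0.002, 0.0, -1.0]] [0.1 0.5 0.9] 0.08538460898926399
yaw err 0.2456226838488078 tool delta [-13.93   4.13  16.11]
wrist 0.055 4647 z [0.0583 0.0614 0.0627] x [-0.0652  0.0521] y [-0.0284  0.0299]
((-7.676078796386719, 0.41825103759765625), (121.12446594238281, 60.09493637084961), 0.019865719601511955)
wrist weight_c 0.89 [237.1, 56.2, 84.3, 92.7] [0.43567527 0.36574376 0.02151114]
scene 0.055 556 z [0.0564 0.061  0.0646] x [-0.0308  0.0546] y [-0.0307  0.0281]
((5.158012390136719, -0.7027206420898438), (60.61222457885742, 100.83574676513672), 88.88013458251953)
scene weight_c 0.7 [224.7, 352.9, 31.0, 41.6] [0.43545209 0.37072398 0.02086472]
```

The loose tile lies flat on the stack (top at 0.061) at rack (-7, 0.5). Now the block.

```bash
python3 k.py weight_c .022 .004 0
```

```text
1
0.65 [232.6, 50.8, 85.6, 98.3]
zmed 0.021499797017363542
centre (436.37591552734375, 364.4520568847656) (45.78718185424805, 79.9841079711914) long axis deg 137.77129
pos [0.47759728 0.25402099 0.20947857] yaw 97.06494489574897
tool x off long axis 0.0 : rz -40.71 then [10.47  5.41 20.55] yaw after 137.7712860107422 q6 8.401256265601079
```

Emit:
{"method": "jog_arm", "body": {"plan": "0 0 -6.8 0 0 0 0;0 0 -6.8 0 0 0 0;0 0 -6.8 0 0 0 0;0 0 -6.8 0 0 0 0;0 0 -6.8 0 0 0 0;0 0 -6.7 0 0 0 0;0 0 0 3.5 1.8 2 0;0 0 0 3.5 1.8 2 0;0 0 0 3.5 1.8 2 0;0 0 0 0 0 2 0"}}

```text
time_s: 24.53
position: [0.4362, 0.3629, 0.1321]
tool_rot: [[-0.743, 0.669, 0.0], [0.669, 0.743, 0.002], [0.001, 0.002, -1.0]]
ft_force: [-0.2, -0.1, -1.0]
grip_width: 0.0852
gripper_force: 0.0
```

Emit:
{"method": "jog_arm", "body": {"plan": "0 0 0 0 0 1 0;0 0 0 0 0 0 0;0 0 0 0 0 0 0"}}

```text
time_s: 24.78
position: [0.4387, 0.3582, 0.123]
tool_rot: [[-0.74, 0.672, -0.0], [0.672, 0.74, -0.0], [-0.0, -0.0, -1.0]]
ft_force: [0.8, 0.6, 0.4]
grip_width: 0.0855
gripper_force: 0.0
```

```bash
python3 k.py weight_c .022 .004 0
```

```text
1
0.83 [264.5, 176.9, 60.3, 95.0]
zmed 0.02143899538133448
centre (436.2122497558594, 364.8457336425781) (45.9066276550293, 80.09862518310547) long axis deg 137.91248
pos [0.43908839 0.35848502 0.12398427] yaw 137.74426400143756
tool x off long axis 0.0 : rz -0.17 then [ 0.64  0.28 12.  ] yaw after 137.9124755859375 q6 -20.474465981971882
```

Emit:
{"method": "jog_arm", "body": {"plan": "0 0 0 0.6 0.3 2.5 0;0 0 0 0 0 2.5 0;0 0 0 0 0 2.5 0;0 0 0 0 0 2 0;0 0 0 0 0 1.5 0;0 0 0 0 0 1 0;0 0 0 0 0 0 0;0 0 0 0 0 0 200;0 0 0 0 0 0 200;0 0 0 0 0 0 200", "grip_force": 40}}

```text
time_s: 25.72
position: [0.4361, 0.3657, 0.004]
tool_rot: [[-0.741, 0.671, 0.002], [0.671, 0.741, 0.001], [-0.001, 0.002, -1.0]]
ft_force: [0.3, 0.1, -0.4]
grip_width: 0.0519
gripper_force: 0.0
```

Emit:
{"method": "jog_arm", "body": {"plan": "0 0 0 0 0 0 200;0 0 0 0 0 0 200;0 0 0 0 0 0 200;0 0 0 0 0 0 200;0 0 0 0 0 0 200;0 0 0 0 0 0 200"}}

```text
time_s: 26.22
position: [0.436, 0.3658, 0.004]
tool_rot: [[-0.742, 0.671, 0.002], [0.671, 0.742, 0.001], [-0.001, 0.002, -1.0]]
ft_force: [-1.2, 0.1, 6.3]
grip_width: 0.0453
gripper_force: 41.5
```

Emit:
{"method": "jog_arm", "body": {"plan": "0 0 0 0 0 -0.5 200;0 0 0 0 0 -1.5 200;0 0 0 0 0 -2.6 200;0 0 0 0 0 -3 200;0 0 0 0 0 -3 200;0 0 0 0 0 -2.5 200;0 0 4 0 0 -1.5 200;0 0 6.5 0 0 0 200;0 0 6.5 0 0 0 200;0 0 6.5 0 0 0 200"}}

```text
time_s: 27.05
position: [0.4352, 0.3655, 0.1495]
tool_rot: [[-0.407, 0.913, 0.001], [0.913, 0.407, 0.0], [0.0, 0.001, -1.0]]
ft_force: [0.2, -0.7, -1.2]
grip_width: 0.0448
gripper_force: 41.2
```

Emit:
{"method": "jog_arm", "body": {"plan": "0 0 6.5 0 0 0 200;0 0 6.5 0 0 0 200;0 0 4.2 0 0 0 200;0 0 0 -1.5 0.4 0 200;0 0 0 -2.8 0.75 0 200;0 0 0 -2.8 0.75 0 200;0 0 0 -2.8 0.75 0 200;0 0 0 -2.8 0.75 0 200;0 0 0 -2.8 0.75 0 200;0 0 0 -2.8 0.75 0 200"}}

```text
time_s: 27.88
position: [0.5069, 0.1887, 0.1492]
tool_rot: [[-0.125, 0.992, 0.0], [0.992, 0.125, 0.0], [0.0, 0.0, -1.0]]
ft_force: [0.3, 0.2, -1.0]
grip_width: 0.0452
gripper_force: 41.2
```

Emit:
{"method": "jog_arm", "body": {"plan": "0 0 0 -2.8 0.75 0 200;0 0 0 -2.8 0.75 0 200;0 0 0 -1.1 0.3 0 200;0 0 0 0 0 0 200;0 0 0 0 0 0 200;0 0 0 0 0 0 200"}}

```text
time_s: 28.38
position: [0.5324, 0.1268, 0.1488]
tool_rot: [[-0.125, 0.992, -0.0], [0.992, 0.125, 0.0], [0.0, -0.0, -1.0]]
ft_force: [0.3, 0.0, -1.5]
grip_width: 0.0451
gripper_force: 41.2
```

```bash
python3 m.py -.007 .0005 .066
```

```text
28.3833 [0.5324 0.1268 0.1488] [[-0.125, 0.992, -0.0], [0.992, 0.125, 0.0], [0.0, -0.0, -1.0]] [ 0.3  0.  -1.5] 0.04510178370996935
yaw err 0.004227837944981161 tool delta [-0.1   0.13  8.28]
```

Contact expected at TCP z ≈ 0.066. I'll descend to 0.067, then creep.

Emit:
{"method": "jog_arm", "body": {"plan": "0 0 0 -0.1 0.1 1 200;0 0 0 0 0 2 200;0 0 0 0 0 2 200;0 0 0 0 0 1.5 200;0 0 0 0 0 0.9 200;0 0 0 0 0 0.5 200;0 0 0 0 0 0.2 200;0 0 0 0 0 0 200;0 0 0 0 0 0 200"}}

```text
time_s: 29.13
position: [0.5345, 0.1251, 0.0683]
tool_rot: [[-0.125, 0.992, 0.001], [0.992, 0.125, 0.0], [-0.0, 0.001, -1.0]]
ft_force: [0.2, -0.4, -0.8]
grip_width: 0.0449
gripper_force: 41.2
```

Emit:
{"method": "jog_arm", "body": {"plan": "0 0 0 0 0 0.1 200;0 0 0 0 0 0 200;0 0 0 0 0 0 200"}}

```text
time_s: 29.38
position: [0.5342, 0.1249, 0.067]
tool_rot: [[-0.125, 0.992, 0.001], [0.992, 0.125, 0.0], [-0.0, 0.001, -1.0]]
ft_force: [0.9, -0.6, -0.2]
grip_width: 0.045
gripper_force: 41.2
```

Emit:
{"method": "jog_arm", "body": {"plan": "0 0 0 0 0 0.1 200;0 0 0 0 0 0 200;0 0 0 0 0 0 200"}}

```text
time_s: 29.63
position: [0.5343, 0.1249, 0.066]
tool_rot: [[-0.125, 0.992, 0.001], [0.992, 0.125, 0.0], [-0.0, 0.001, -1.0]]
ft_force: [-1.2, -0.9, 2.9]
grip_width: 0.0447
gripper_force: 41.7
```

Contact. Release, rise and retreat.

Emit:
{"method": "jog_arm", "body": {"plan": "0 0 0 0 0 0 100;0 0 0 0 0 0 0;0 0 0 0 0 0 0;0 0 0 0 0 0 0;0 0 0 0 0 0 0;0 0 0 0 0 0 0;0 0 0 0 0 -1 0;0 0 0 0 0 -2 0;0 0 0 0 0 -3 0;0 0 0 0 0 -3.5 0"}}

```text
time_s: 30.47
position: [0.5333, 0.1249, 0.1615]
tool_rot: [[-0.125, 0.992, -0.003], [0.992, 0.125, -0.0], [0.0, -0.003, -1.0]]
ft_force: [0.7, -0.9, 0.5]
grip_width: 0.0852
gripper_force: 0.0
```

Emit:
{"method": "jog_arm", "body": {"plan": "0 0 0 0 0 -3.5 0;0 0 0 0 0 -3 0;0 0 0 -3 -1 -2 0;0 0 0 -3.5 -1 0 0;0 0 0 -3 -1 0 0;0 0 0 0 0 0 0;0 0 0 0 0 0 0"}}

```text
time_s: 31.05
position: [0.5159, 0.0259, 0.2465]
tool_rot: [[-0.122, 0.993, 0.001], [0.993, 0.122, 0.0], [-0.0, 0.001, -1.0]]
ft_force: [0.5, -0.4, -0.7]
grip_width: 0.0853
gripper_force: 0.0
```

```bash
python3 n.py; python3 c.py wrist | sed -n 4,9p; python3 e.py; python3 -c "
from h import *
save('f1.png',img('wrist')['pixels'])"
```

```text
wrist 0.055 3052 z [0.0594 0.0614 0.063 ] x [-0.0673  0.0517] y [-0.0291  0.0299]
((-7.768192291259766, 0.09013557434082031), (59.45606231689453, 119.79804992675781), 89.84805297851562)
wrist 0.075 4383 z [0.0816 0.0835 0.085 ] x [-0.0484  0.0296] y [-0.022   0.0232]
((-9.338241577148438, 0.3115081787109375), (78.82547760009766, 45.88539123535156), 0.09201431274414062)
wrist weight_c 0.92 [291.0, 70.2, 55.8, 91.1] [0.53397884 0.12626975 0.08345929]
scene 0.055 377 z [0.056  0.0609 0.0663] x [-0.0665  0.0551] y [-0.0299  0.0288]
((-13.020641326904297, 0.5773944854736328), (62.97154998779297, 137.03578186035156), 89.0969467163086)
scene 0.075 503 z [0.0766 0.0829 0.0859] x [-0.0463  0.0332] y [-0.024   0.0216]
((-8.554889678955078, -1.1832466125488281), (47.13789749145508, 84.29914093017578), 89.8143310546875)
scene weight_c 0.71 [234.9, 238.6, 26.7, 30.7] [0.53213887 0.1332057  0.08255845]
-30 103 [0.049 0.051 0.061]
-20 106 [0.049 0.051 0.061]
-10 103 [0.05  0.051 0.061]
0 106 [0.049 0.051 0.061]
10 104 [0.049 0.051 0.061]
20 110 [0.049 0.051 0.061]
scene tape 0.9 0.0232 [ 674.2 -106.5] [ 97.8 102.5] 59.1 rack [-255.3 -109.6]
scene bowl 0.96 0.0342 [ 671.1 -239.9] [ 75.1 116.8] 66.4 rack [-387.2  -89.8]
scene timer 0.8 0.0413 [659.4 270.1] [55.4 52.7] 25.4 rack [ 120.2 -142.1]
scene peel_grip 0.86 0.0105 [539.5 -94.1] [104.8 219.5] 16.3 rack [-226.1   22.5]
top tape 0.23 0.0849 [521.4 100.7] [14.4 37.5] 2.3 rack [-30.5  16. ]
top bowl 0.59 0.0348 [ 671.2 -266.6] [102.3 111.1] 10.9 rack [-413.7  -86.5]
top timer 0.74 0.0425 [662.2 264.3] [52.4 57.3] 49.9 rack [ 114.1 -144.1]
```

View pics/f1.png

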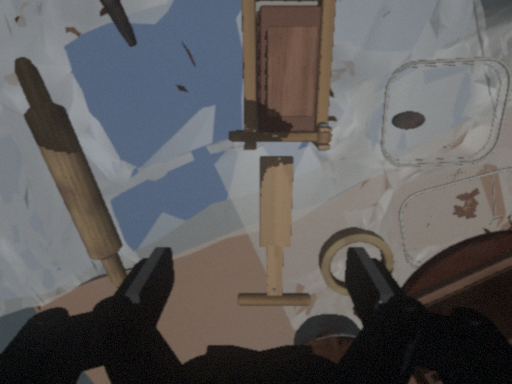

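The view shows the gate down across (285,137), the peel flat and clear of the rack (blade end at (276,157)), and the block centred on the tile at (293,75). The bystanders have not moved. Handing in.

```bash
python3 -c "
from h import *
print(job.close_job())"
```

```text
the job is handed in; nothing more can be done
None
```

I handed the job in at about 31 s of the 72 s allowed. My last images showed the gate down, the peel flat and clear of the rack, the loose tile on the stack of three and the block on top near the middle, with the bystanders unmoved. The hand-in returned no verdict.

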